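Hold the charger bay open for the next cell

TASK

On the two-bay battery charger, first press down the raised cover of the loaded bay until it snaps shut and stays shut by itself, so its cell cannot jump out. Then pull the empty bay's spring slide back until its white line stands at the orange length mark, and finish while still holding it there so that I can drop the spare cell in; leave that bay's own cover open, do not pull the loaded bay's slide, and leave the other things on the worktop where they are.

Things in the scene. Friction and masses are not known exactly. Their poses are not given: they have to be found in the camera images.
- cell_charger: Dark grey charger, 170 (its x) x 130 x 30 mm, fixed to the worktop by suction feet. Origin: centre of underside. +x to its rear (cover hinges; away from the robot, turned up to 20 degrees), +y left, z up. Bays along x: loaded (red/white cell) at y = +35 mm, empty at y = -35 mm; each has a rear-hinged cover and, farther front, a spring slide with thumb tab. Deck at z = 30 mm.
- loaded_cover (a joint): Loaded bay's cover (rad): 0 shut, grows raised; starts 0.7 to 1.1. Grey frame, smoky window, 44 mm wide, 70 mm from hinge to front edge. Hinge friction and a weak spring (under 0.5 N) hold it up. From 0.11 to 0.05 (last 8 mm of its edge's way) it rides over a sprung orange catch at its front outer corner, about 3 N at the edge, more nearer the hinge; then it snaps to 0 (below 0.03) and stays.
- cover_edge (a point): Middle of the upper (outer) face of the loaded cover's free front edge, 66 mm from the hinge axis, at a small orange press mark. Shut, it lies at x = 16, y = 35, z = 41 mm in the charger's frame.
- cover_hinge (a point): Middle of the loaded cover's hinge axis, which runs along the charger's y: at x = 82, y = 35, z = 33.5 mm in the charger's frame.
- empty_cover (a joint): Hinge of the empty bay's cover (rad), like the other: starts wide open, 1.6 to 1.9 (0 = shut, 2.0 = leaning farthest back). Must stay open, above 1.2.
- empty_slide (a joint): Empty bay's slide (m): 0 at rest (rear, by its spring), grows as it is pulled to the charger's front (-x), to 0.042 at most. At 0.020 its white line meets the orange mark (within 0.003 is right: gap of 51 to 57 mm for the 50 mm cell). Spring: 3 N at rest, 6 N at the mark, 9 N at the end; let go, it flies back.
- slide_tab (a point): Top centre of the empty slide's thumb tab: grey block 12 mm along x, 20 mm along y, with a white line along y; top 49 mm above the worktop, stands 16 mm over its plate. At rest at x = 1, y = -35 mm in the charger's frame, at the mark x = -19. At least 25 mm free on each side; the other bay's tab is 70 mm to the left. On the tab's left the slide has a pointer with a white line.
- orange_mark (a point): Centre of the empty bay's orange length mark (for 50 mm cells), a line 2 x 9 mm on the deck beside the slide, towards the charger's middle, at x = -19, y = -11, z = 30 mm in the charger's frame. Thin white marks for other cells stand 8 mm behind and 14 mm in front of it.
- loaded_slide (a joint): Travel of the loaded bay's slide (m): 0 = resting against its cell; must not be pulled (more than 0.004 frees the cell).
- cell_spare: The spare cell, red and white, 15 mm thick, 50 mm long (its y), lying loose on the worktop to the left of the charger. Origin under its middle, about 1 mm above the worktop. To be left alone (within 25 mm).
- wand_light: White stick torch, 37 x 175 x 27 mm (long in its y), loose on the worktop behind the charger. Origin at the underside of its middle. To be left alone.
- car_key: Black car key with a ring and key, 42 x 126 x 16 mm, loose on the worktop behind the charger. Origin at the underside of its middle. To be left alone.
- travel_mug: Black travel mug, 88 mm across, 120 mm tall, loose on the worktop at the back. Origin at the centre of its underside. To be left alone.

How it is judged:
By the outcome, as a careful person would: the job done as asked, in the order asked, and still so for the second after the job is handed in, while the arm keeps its last pose, push and grip.
It also fails if it takes over 43 s, if anything falls off the work surface, if the arm or the gripper's body presses on something with over 40 N, if the wrist force passes 120 N, or if a joint passes its speed limit or range.

ROBOT

A 6-joint arm with a two-finger parallel gripper is mounted at the origin on a cart in front of the work surface, level with it; the furniture and walls round the work are solid. World frame = base frame: x ahead of the robot, y to its left, z up, the work surface at z = 0. Lengths are in m, angles in degrees, forces in N, time in s.
With the tool pointing down it reaches from about 0.325 to 0.85 m from the base axis. Payload 15.5 kg.
Tool frame: the origin (TCP) lies at the very end of the fingers, on their centre line; the grasp point (between the pads) lies ctrl.pinch_z behind it (ctrl.pinch_z is the distance from the TCP to the grasp point, in m); z points along the fingers, y is the line along which they close (so a half turn about z gives the same grasp; the last joint's range is limited). The gripper opens to 91 mm and grips with 3 to 60 N. Pads are 32 mm wide; open, the fingers measure 118 mm over their backs; the gripper's body (76 mm by 178 mm) begins 60 mm behind the grasp point.
Start: joints at [-79.04, 28.281, 77.091, -0, 74.628, -5.472], TCP at [0.177, -0.599, 0.214] pointing down, gripper open.
Joint ranges: [-166.48, 166.48], [-47.26, 123.95], [12.59, 153.08], [-70.14, 250.14], [6.76, 159.57], [-176.63, 176.63]. Speed limits (degrees/s): [108.29, 108.29, 147.25, 172.46, 172.46, 172.46].

INTERFACE

Orientations are given as a 3x3 rotation matrix whose columns are the frame's x, y, z axes.
In Python, from rig import get_obs, optics, ctrl gives the robot as it stands.
- The arm moves only by the tool step_arm, never from a script. Its argument "steps" is a list that holds one entry, the list of rows, each a list of 5 numbers: the gripper command: -1 is shut, 1 is fully open, values between are in proportion, then the shift along the tool's x, y, z normalised to -1 to 1, where 1 is 0.2 m, then the turn about the tool's z normalised to -1 to 1, where 1 is 0.08 rad. In form: [[[gripper, dx, dy, dz, twist], ...]]. A call has 1 to 20 rows; each row shifts and turns the commanded pose from where the row before left it, along the tool's axes as they then stand; what a row does not reach is not made up. A row lasts 1/10 s, in which the tool goes at most 50 mm and 8.59 degrees, less where a joint would pass 70% of its speed; a pose out of reach is approached as far as the arm can. A call with a number of a shift or a turn outside -1 to 1 is refused whole. A call with a gripper value outside its range is refused whole. The fingers move at their own pace and stop on an object; the grip force is fixed at half the most. Time passes only in rows, so rows that do not move let the fingers close. It gives the time, the measured TCP pose, the force, the opening and the grip force at its end, in the units of the state.
- get_obs(): the state, without advancing time (a new reading comes with each control period).
- optics.capture(name): name is "side" or "top" or "wrist"; returns a dict with "pixels" (384x512x3 uint8, blue, green, red), "z_map" (384x512 float32, m along the optical axis (not along the pixel's ray), 0 where there is no reading), "intrinsics" (3x3 intrinsics, pixels), "rvec" (rotation vector, rad) and "tvec" (3), from world to camera coordinates, as OpenCV has them. Camera axes: x right, y down, z forward; pixel columns grow to the right and rows downward; lengths in m; the calibration is good to about 2 mm. The wrist camera is an equidistant fisheye: a pixel r from the principal point sees the ray r / f radians off the axis. A picture is of the moment at which its call begins.
- ctrl.close_job(): hands the job in; it is judged then, once.
The state is a dict: "t": time; "joint_positions": joint angles; "joint_vel": joint speeds; "tau": joint torques, N m; "tcp_pos": TCP position; "ee_rot": TCP orientation; "ft_force": force on the tool from outside, world axes, zero at the start; "ft_torque": the same for the moment, N m; "width": opening from 0.0 (shut) to 1.0 (fully open); "gripper_force": force on a finger pad.
Only numpy, scipy, OpenCV 4.12 (cv2) and the standard library are available. Lean on these libraries where they do the work, as an engineer would, in place of code of your own. Each camera call takes 0.05 s, during which the arm holds its last target. There are 200 camera calls.

## Working session

There is one attempt and no reset: what is moved stays moved. The work goes in short steps, Python scripts to look and compute and a tool call to move; the robot and the scene stay as the last step left them, time stands still between calls to the robot, and variables do not carry over. Pictures are saved under pics/ and viewed, at most 10 in all, crops included, and the job is handed in when it is done.

Besides the shell and the picture viewer there is one more tool, called after "Request:" as name(argument=value, ...) on one line, values as JSON. step_arm: Moves the arm, as the interface text tells. Its arguments: {"type":"object","properties":{"steps":{"type":"array","items":{"type":"array","items":{"type":"array","items":{"type":"number","minimum":-1,"maximum":1}}}}},"required":["steps"]}

```bash
mkdir -p pics; ls
python3 - <<'E'
from rig import get_obs, optics, ctrl
import cv2,numpy as np
o=get_obs();print(o,ctrl.pinch_z)
for n in ("side","top"):
    c=optics.capture(n);cv2.imwrite(f"pics/{n}0.png",c["pixels"]);np.savez(f"pics/{n}0.npz",**c)
    R=cv2.Rodrigues(c["rvec"])[0];print(n,c["intrinsics"],-R.T@c["tvec"].ravel())
E
```

```text
pics
{'t': 0.0, 'joint_positions': array([-7.90387637e+01,  2.83157098e+01,  7.71282486e+01, -7.33171693e-04,
        7.46267591e+01, -5.47136300e+00]), 'joint_vel': array([ 0.05474422,  0.01821505, -0.01247281,  0.02347077, -0.04214077,
        0.03055387]), 'tau': array([-3.06117756e-03, -8.78828073e+01, -3.81852865e+01,  7.05148978e-02,
        5.33847220e-02, -1.48051831e-04]), 'tcp_pos': array([ 0.1767344 , -0.59909291,  0.21332269]), 'ee_rot': array([[ 9.59152228e-01,  2.82890336e-01, -2.46800225e-04],
       [ 2.82890424e-01, -9.59151471e-01,  1.20938979e-03],
       [ 1.05405886e-04, -1.22980633e-03, -9.99999238e-01]]), 'ft_force': array([ 0.14300111, -0.24172508, -0.02610439]), 'ft_torque': array([0.007039  , 0.00944639, 0.01600425]), 'gripper_force': 0.0, 'width': 0.9995663819188704} 0.0188
side [[366.621467     0.         257.53404454]
 [  0.         366.621467   191.40329056]
 [  0.           0.           1.        ]] [ 0.39487593 -0.65463334  0.489354  ]
top [[461.43928952   0.         257.26660929]
 [  0.         461.43928952 192.09537948]
 [  0.           0.           1.        ]] [0.5146225  0.06562897 0.9427957 ]
```

View pics/side0.png

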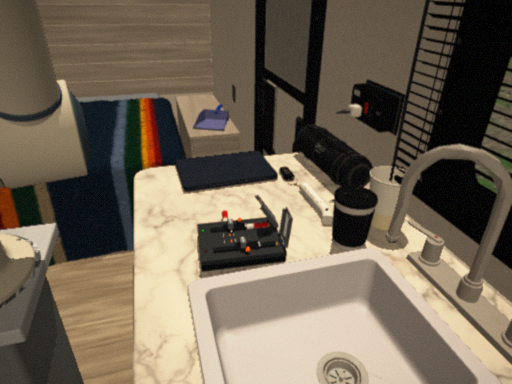

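View pics/top0.png

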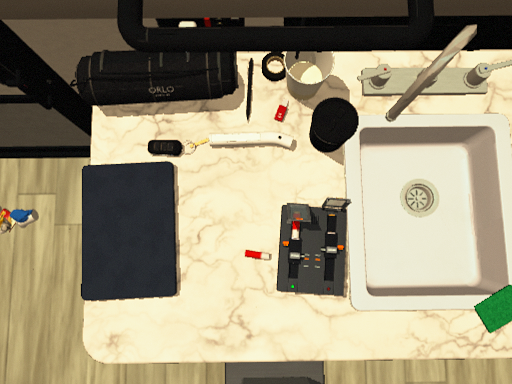

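The side view shows the charger near (245,240) with the covers at its right. In the top view it is at (313,250), with the loaded bay at column ~295 and the empty bay at ~331. I'll enlarge the top view.

Run:
```python
import cv2,numpy as np
a=cv2.imread("pics/top0.png")[190:302,265:361]
cv2.imwrite("pics/topc.png",cv2.resize(a,None,fx=5.3,fy=5.3,interpolation=cv2.INTER_CUBIC))
c=np.load("pics/top0.npz");K=c["intrinsics"];R=cv2.Rodrigues(c["rvec"])[0];t=c["tvec"].ravel()
z=c["z_map"].astype(float);v,u=np.mgrid[:384,:512]
P=np.stack([(u-K[0,2])/K[0,0]*z,(v-K[1,2])/K[1,1]*z,z],-1)-t
W=P@R
# deck points
m=(W[...,2]>.024)&(W[...,2]<.034)&(u>265)&(u<361)&(v>195)&(v<302)
pts=W[m][:,:2].astype(np.float32);print(m.sum(),np.median(W[m][:,2]))
r=cv2.minAreaRect(pts);print(r,cv2.boxPoints(r))
g=c["pixels"]
print("worktop z",np.median(W[300:330,200:260,2]))
for y,x in [(200,337),(204,325),(205,345),(207,290),(207,310),(212,300),(243,290),(248,327)]: print((x,y),W[y,x].round(4))
```

```text
4507 0.029065536035710958
((0.5415711402893066, -0.04756428301334381), (0.13045737147331238, 0.17094972729682922), 85.22312927246094) [[ 0.45096123 -0.10544842]
 [ 0.62131715 -0.11968437]
 [ 0.63218105  0.01031986]
 [ 0.46182513  0.0245558 ]]
worktop z -0.0013172467361296566
(337, 200) [ 0.6298 -0.0881  0.093 ]
(325, 204) [ 0.6239 -0.0672  0.0822]
(345, 205) [ 0.6242 -0.1089  0.0614]
(290, 207) [ 0.6227 -0.0036  0.0509]
(310, 207) [ 0.6252 -0.0455  0.0272]
(300, 212) [ 0.6111 -0.0214  0.0654]
(290, 243) [ 0.5537 -0.0034  0.0341]
(327, 248) [ 0.5428 -0.0735  0.0476]
```

View pics/topc.png

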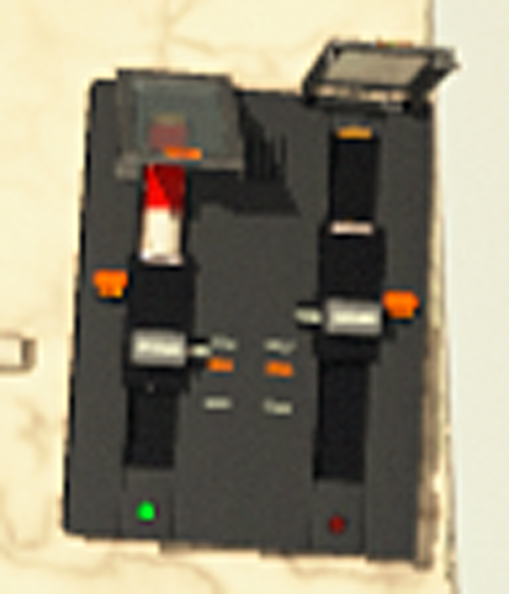

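The enlarged top view, in crop pixels, shows:

| Feature | Crop pixel |
|---|---|
| Empty tab | (353,318) |
| Its pointer | (308,316) |
| Orange mark | (279,369) |
| Press mark | (183,153) |
| Catches | (110,283), (400,304) |

Next I'll check the pose from both cameras.

```bash
cat > h.py <<'E'
import cv2,numpy as np
C=np.array([.5416,-.0476,0]);a=np.deg2rad(-4.78)
B=np.array([[np.cos(a),-np.sin(a),0],[np.sin(a),np.cos(a),0],[0,0,1]])
def world(c):
    K=c["intrinsics"];R=cv2.Rodrigues(c["rvec"])[0];z=c["z_map"].astype(float);v,u=np.mgrid[:384,:512]
    return (np.stack([(u-K[0,2])/K[0,0]*z,(v-K[1,2])/K[1,1]*z,z],-1)-c["tvec"].ravel())@R
def cf(W): return (W-C)@B*1000
def blobs(c,names=("orange","bright")):
    Q=cf(world(c));hsv=cv2.cvtColor(c["pixels"],cv2.COLOR_BGR2HSV)
    box=(abs(Q[...,0])<100)&(abs(Q[...,1])<70)&(Q[...,2]>22)&(c["z_map"]>0)
    ms={"orange":cv2.inRange(hsv,(5,150,120),(20,255,255)),"bright":cv2.inRange(hsv,(0,0,115),(180,60,255))}
    for n in names:
        k,l,s,ce=cv2.connectedComponentsWithStats((ms[n]*box).astype(np.uint8))
        for i in range(1,k):
            if s[i,4]>3: print(n,"px",ce[i].round(1),"n",s[i,4],"mean",Q[l==i].mean(0).round(1),"min",Q[l==i].min(0).round(0),"max",Q[l==i].max(0).round(0))
E
python3 - <<'E'
from h import *
for n in ("top","side"):
    c=np.load(f"pics/{n}0.npz");print(n);blobs(c)
    Q=cf(world(c)); 
    for s,nm in ((1,"loaded"),(-1,"empty")):
        m=(Q[...,0]>20)&(Q[...,0]<120)&(abs(Q[...,1]-35*s)<20)&(Q[...,2]>48)&(Q[...,2]<120)
        q=Q[m]; print(nm,m.sum(), "ang",np.percentile(np.arctan2(q[:,2]-33.5,82-q[:,0]),[5,50,95]).round(2),"r max",np.percentile(np.hypot(q[:,2]-33.5,82-q[:,0]),98))
    m=(abs(Q[...,0])<110)&(abs(Q[...,1])<75)&(Q[...,2]>24)&(Q[...,2]<34); print(cv2.minAreaRect(Q[m][:,:2].astype(np.float32)),np.median(Q[m][:,2]))
E
```

```text
top
orange px [331.5 214.5] n 12 mean [ 71.  -34.3  28.5] min [ 69. -39.  27.] max [ 73. -29.  32.]
orange px [298.8 218.2] n 16 mean [52.7 35.5 88.4] min [51. 29. 83.] max [55. 41. 94.]
orange px [285.2 242.8] n 27 mean [ 8.  54.5 35.4] min [ 4. 49. 27.] max [12. 61. 42.]
orange px [340.1 246.9] n 28 mean [  7.9 -53.   35.4] min [  4. -59.  28.] max [ 12. -48.  40.]
orange px [305.9 258.2] n 12 mean [-18.8  11.7  28.8] min [-21.   7.  27.] max [-16.  16.  31.]
orange px [317.  259.2] n 13 mean [-19.  -10.1  28.8] min [-21. -14.  27.] max [-17.  -6.  31.]
bright px [349.4 201.9] n 11 mean [ 88.5 -55.   98.7] min [ 83. -57.  78.] max [ 93. -52. 105.]
bright px [296.5 205. ] n 4 mean [83.4 37.3 40.4] min [83. 34. 39.] max [84. 40. 42.]
bright px [294.5 234.5] n 35 mean [25.8 37.1 31.7] min [17. 32. 22.] max [35. 43. 36.]
bright px [331.3 249.5] n 51 mean [  1.  -34.2  47.5] min [ -4. -43.  44.] max [  6. -26.  51.]
bright px [323.2 249.4] n 9 mean [  0.6 -20.6  33.4] min [ -1. -24.  31.] max [  2. -16.  36.]
bright px [294.5 255.2] n 51 mean [-14.9  36.   47.7] min [-20.  27.  45.] max
[... 1291 characters left out ...]
5.]
bright px [229.8 220.5] n 16 mean [-17.5  34.7  49.8] min [-23.  25.  49.] max [-13.  42.  51.]
bright px [285.2 227.4] n 27 mean [ 86.7 -31.3  64.5] min [ 84. -38.  46.] max [ 89. -26.  84.]
bright px [249.  225.2] n 8 mean [24.  32.2 34.2] min [22. 29. 32.] max [27. 35. 36.]
bright px [242.5 239. ] n 20 mean [ -1.1 -33.5  48.7] min [ -5. -43.  32.] max [ 3. -1. 51.]
bright px [258.8 242.8] n 4 mean [ 32.1 -34.2  35.4] min [ 31. -38.  35.] max [ 33. -31.  36.]
loaded 84 ang [0.97 1.08 1.22] r max 73.79704879687453
empty 169 ang [1.57 1.69 1.77] r max 71.65336298482976
((-2.1083221435546875, -0.72906494140625), (133.29566955566406, 171.31845092773438), 89.6385726928711) 30.72089371428973
```

Request:
step_arm(steps=[[[-1,0,0,0,-1],[-1,0,0,0,-1],[-1,0,0,0,-1],[-1,0,0,0,-1],[-1,0,0,0,-1],[-1,0,0,0,-1],[-1,0,0,0,-1],[-1,0,0,0,-1],[-1,0,0,0,-1],[-1,0,0,0,-1],[-1,0,0,0,-1],[-1,0,0,0,-1],[-1,0,0,0,-1],[-1,0,0,0,-1],[-1,0,0,0,-1]]])

```text
t: 1.6
tcp_pos: [0.1768, -0.5992, 0.2136]
ee_rot: [[0.081, 0.997, -0.0], [0.997, -0.081, 0.001], [0.001, -0.0, -1.0]]
ft_force: [-0.2, 0.8, 0.3]
width: 0.003
gripper_force: 0.0
```

```bash
cat >> h.py <<'E'
def togo(tgt):
    "charger-frame mm target -> tool-axis shift in units of 0.2 m"
    from rig import get_obs
    o=get_obs();p=o["tcp_pos"];R=o["ee_rot"]
    print("t",o["t"],"tcp cf",cf(p).round(1),"yaw off",np.rad2deg(np.arctan2(*(B.T@R)[1::-1,1])).round(2),"F cf",(o["ft_force"]@B).round(1),"w",round(o["width"],3),o["gripper_force"])
    print("units",(R.T@(C+B@np.array(tgt)/1000-p)/.2).round(3))
E
python3 -c "
from h import *
togo([45,30,130])"
```

```text
t 1.6 tcp cf [-317.6 -580.1  213.6] yaw off 0.16 F cf [-0.3  0.8  0.3] w 0.003 0.0
units [3.045 1.821 0.42 ]
```

Request:
step_arm(steps=[[[-1,0.152,0.091,0,0],[-1,0.152,0.091,0,0],[-1,0.152,0.091,0,0],[-1,0.152,0.091,0,0],[-1,0.152,0.091,0,0],[-1,0.152,0.091,0,0],[-1,0.152,0.091,0,0],[-1,0.152,0.091,0,0],[-1,0.152,0.091,0,0],[-1,0.152,0.091,0,0],[-1,0.152,0.091,0,0],[-1,0.152,0.091,0,0],[-1,0.152,0.091,0,0],[-1,0.152,0.091,0,0],[-1,0.152,0.091,0,0],[-1,0.152,0.091,0,0],[-1,0.152,0.091,0,0],[-1,0.152,0.091,0,0],[-1,0.152,0.091,0,0],[-1,0.152,0.091,0,0]]])

```text
t: 3.6
tcp_pos: [0.591, -0.0228, 0.2137]
ee_rot: [[0.084, 0.996, -0.001], [0.996, -0.084, 0.0], [-0.0, -0.001, -1.0]]
ft_force: [1.1, -1.6, 0.3]
width: 0.005
gripper_force: 0.0
```

```bash
python3 -c "
from h import *
togo([45,30,108])"
```

```text
t 3.6 tcp cf [ 47.2  28.9 213.7] yaw off -0.02 F cf [ 1.3 -1.5  0.3] w 0.005 0.0
units [ 0.006 -0.011  0.528]
```

Request:
step_arm(steps=[[[-1,0.005,-0.01,0.1,0],[-1,0,0,0.1,0],[-1,0,0,0.1,0],[-1,0,0,0.1,0],[-1,0,0,0.1,0],[-1,0,0,0.03,0],[-1,0,0,0,0]]])

```text
t: 4.3
tcp_pos: [0.5881, -0.0229, 0.1072]
ee_rot: [[0.084, 0.996, -0.002], [0.996, -0.084, 0.0], [0.0, -0.002, -1.0]]
ft_force: [0.7, 0.3, -0.1]
width: 0.001
gripper_force: 0.0
```

Run:
```python
from h import *
from rig import optics
togo([45,30,100])
s=optics.capture("side")["pixels"][150:290,170:340];w=optics.capture("wrist")["pixels"]
cv2.imwrite("pics/a.png",np.hstack([cv2.resize(s,(466,384)),w[:,100:420]]))
```

```text
t 4.3 tcp cf [ 44.3  28.5 107.2] yaw off -0.03 F cf [ 0.6  0.3 -0.1] w 0.001 0.0
units [0.008 0.004 0.036]
```

View pics/a.png

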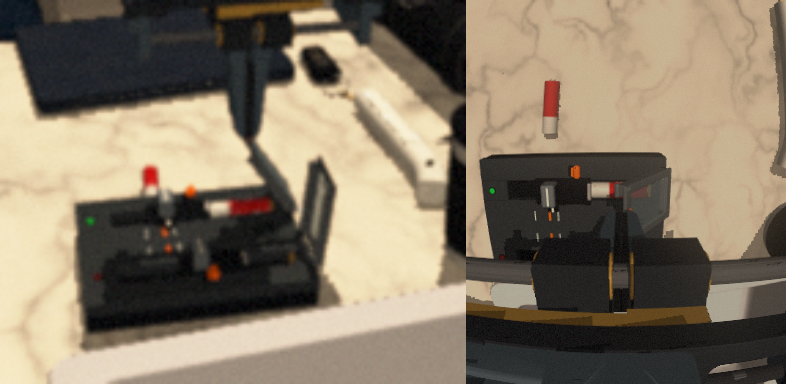

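The side crop shows the closed fingertips at (248,135), just above the cover's free edge at (250,145). I'll follow the edge along its arc.

Request:
step_arm(steps=[[[-1,0.008,0.053,0,0],[-1,0,0,0.045,0],[-1,0,0,0.042,0],[-1,0,-0.027,0.016,0],[-1,0,-0.027,0.016,0],[-1,0,-0.023,0.021,0],[-1,0,-0.023,0.021,0],[-1,0,-0.018,0.026,0],[-1,0,-0.018,0.026,0],[-1,0,-0.013,0.028,0],[-1,0,-0.013,0.028,0],[-1,0,0,0,0]]])

```text
t: 5.6
tcp_pos: [0.5663, -0.0195, 0.0533]
ee_rot: [[0.084, 0.996, -0.001], [0.996, -0.084, 0.0], [0.0, -0.001, -1.0]]
ft_force: [0.4, -0.0, 0.1]
width: 0.003
gripper_force: 0.0
```

Run:
```python
from h import *
from rig import optics
togo([20,30,42])
s=optics.capture("side")["pixels"][150:290,170:340]
cv2.imwrite("pics/b.png",cv2.resize(s,None,fx=4,fy=4))
```

```text
t 5.6 tcp cf [22.2 30.1 53.3] yaw off -0.03 F cf [0.4 0.  0.1] w 0.003 0.0347006089577917
units [-0.    -0.011  0.056]
```

View pics/b.png

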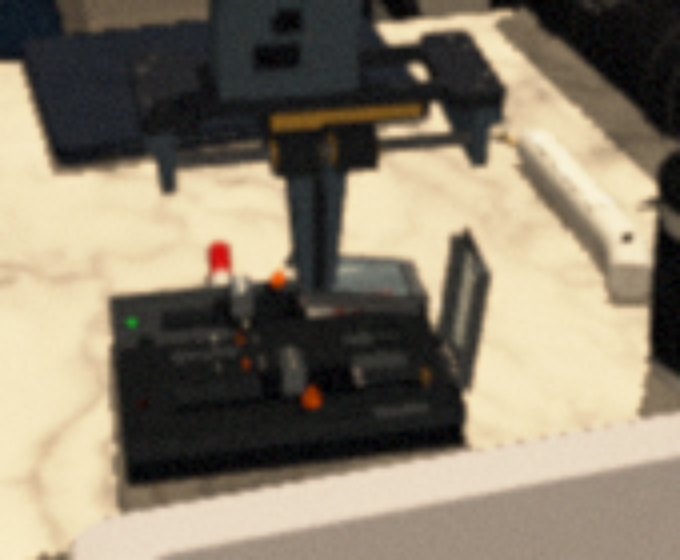

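The side crop shows the cover being carried down by the fingertips at (318,290) and nearly shut, with the empty cover still upright at (465,300). Now I'll press through the catch.

Request:
step_arm(steps=[[[-1,0,-0.005,0.02,0],[-1,0,-0.004,0.015,0],[-1,0,0,0.012,0],[-1,0,0,0.008,0],[-1,0,0,0.003,0],[-1,0,0,0.003,0],[-1,0,0,0,0]]])

```text
t: 6.35
tcp_pos: [0.5653, -0.0194, 0.0419]
ee_rot: [[0.084, 0.996, -0.0], [0.996, -0.084, 0.0], [0.0, -0.0, -1.0]]
ft_force: [-0.3, -0.6, 0.6]
width: 0.005
gripper_force: 0.0
```

```bash
python3 -c "
from h import *
togo([20,30,42])"
```

```text
t 6.35 tcp cf [21.2 30.1 41.9] yaw off -0.03 F cf [-0.2 -0.6  0.6] w 0.005 0.0
units [-0.    -0.006 -0.001]
```

Request:
step_arm(steps=[[[-1,0,0,0.005,0],[-1,0,0,0.005,0],[-1,0,0,0,0]]])

```text
t: 6.65
tcp_pos: [0.5653, -0.0194, 0.0402]
ee_rot: [[0.084, 0.996, 0.0], [0.996, -0.084, -0.0], [-0.0, 0.0, -1.0]]
ft_force: [-1.3, 0.2, 8.8]
width: 0.004
gripper_force: 4.4
```

Request:
step_arm(steps=[[[-1,0,0,-0.05,0],[-1,0,0,-0.15,0],[-1,0,0,-0.2,0],[-0.12,-0.1,-0.034,0,0],[-0.12,-0.1,-0.034,0,0],[-0.12,-0.095,-0.032,0,0],[-0.12,0,0,0,0],[-0.12,0,0,0,0]]])

```text
t: 7.45
tcp_pos: [0.5405, -0.0766, 0.1203]
ee_rot: [[0.085, 0.996, 0.0], [0.996, -0.085, 0.0], [0.0, 0.0, -1.0]]
ft_force: [-0.6, 0.6, 0.8]
width: 0.411
gripper_force: 0.0
```

Run:
```python
from h import *
from rig import optics
togo([1,-29,38])
c=optics.capture("top");t=c["pixels"];Q=cf(world(c))
m=(Q[...,0]>15)&(Q[...,0]<80)&(abs(Q[...,1]-35)<18)&(Q[...,2]>36)&(Q[...,2]<150);q=Q[m];print(len(q),np.percentile(q[:,2],[2,50,98]))
s=optics.capture("side")["pixels"][150:290,170:340]
cv2.imwrite("pics/c.png",np.hstack([cv2.resize(t[190:300,265:361],(390,447)),cv2.resize(s,(390,447))]))
```

```text
t 7.45 tcp cf [  1.3 -29.  120.3] yaw off -0.09 F cf [-0.6  0.5  0.8] w 0.411 0.0
units [-0.    -0.002  0.412]
575 [36.37745812 39.07197803 42.31338252]
```

View pics/c.png

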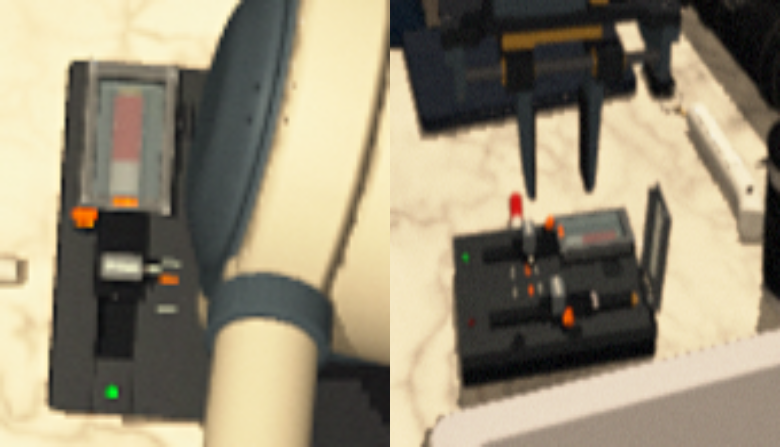

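The loaded cover lies flat at about 39 mm and stays shut with the fingers away. The empty cover is still upright at (655,250), and the fingers stand above the empty tab at (557,292). Next I'll lower and grip the tab.

Request:
step_arm(steps=[[[-0.12,0,0,0.12,0],[-0.12,0,0,0.12,0],[-0.12,0,0,0.1,0],[-0.12,0,0,0.05,0],[-0.12,0,0,0.022,0],[-0.12,0,0,0,0]]])

```text
t: 8.15
tcp_pos: [0.5405, -0.0763, 0.0375]
ee_rot: [[0.084, 0.997, -0.0], [0.997, -0.084, 0.0], [0.0, -0.0, -1.0]]
ft_force: [1.2, 0.6, 0.0]
width: 0.438
gripper_force: 0.0
```

Request:
step_arm(steps=[[[-1,0,0,0,0],[-1,0,0,0,0],[-1,0,0,0,0],[-1,0,0,0,0],[-1,0,0,0,0]]])

```text
t: 8.65
tcp_pos: [0.5388, -0.0763, 0.0377]
ee_rot: [[0.084, 0.996, -0.003], [0.996, -0.084, 0.0], [0.0, -0.003, -1.0]]
ft_force: [-8.5, -0.5, 9.8]
width: 0.128
gripper_force: 30.0
```

```bash
python3 -c "
from h import *
togo([-19,-29,38])"
```

```text
t 8.65 tcp cf [ -0.4 -28.9  37.7] yaw off -0.03 F cf [-8.4 -1.2  9.8] w 0.128 30.00264823436737
units [-0.001 -0.093 -0.001]
```

Request:
step_arm(steps=[[[-1,0,-0.02,-0.002,0],[-1,0,-0.03,-0.002,0],[-1,0,-0.03,0,0],[-1,0,-0.02,0,0],[-1,0,-0.008,0,0],[-1,0,0,0,0],[-1,0,0,0,0],[-1,0,0,0,0]]])

```text
t: 9.45
tcp_pos: [0.5188, -0.0747, 0.0381]
ee_rot: [[0.084, 0.996, 0.0], [0.996, -0.084, 0.0], [0.0, 0.0, -1.0]]
ft_force: [5.2, -0.2, -17.7]
width: 0.123
gripper_force: 30.0
```

Run:
```python
from h import *
from rig import optics
togo([-20.4,-29,38])
c=optics.capture("side");blobs(c)
s=c["pixels"][200:270,190:300]
w=optics.capture("wrist")["pixels"];cv2.imwrite("pics/w_full.png",w)
t=optics.capture("top");cv2.imwrite("pics/t_full.png",t["pixels"])
cv2.imwrite("pics/d.png",np.hstack([cv2.resize(s,(471,300)),cv2.resize(w[130:330,90:310],(329,300))]))
```

```text
t 9.45 tcp cf [-20.5 -28.9  38.1] yaw off -0.03 F cf [  5.2   0.3 -17.7] w 0.123 29.99752700328827
units [-0.  0.  0.]
orange px [233.7 203.1] n 66 mean [-20.  -53.8 146.4] min [-50. -55. 143.] max [ 19. -51. 149.]
orange px [243.9 222.1] n 8 mean [13.2 34.7 42.1] min [11. 30. 41.] max [16. 40. 43.]
orange px [276.4 243.2] n 5 mean [ 68.6 -36.1  30.7] min [ 68. -39.  29.] max [ 70. -34.  32.]
orange px [247.6 248.6] n 21 mean [  5.8 -52.7  38.5] min [  2. -60.  34.] max [ 11. -39.  41.]
bright px [229.9 159.9] n 82 mean [-25.7 -58.  234. ] min [-48. -62. 231.] max [ -1. -46. 238.]
bright px [257.5 220.2] n 157 mean [44.  37.9 41.3] min [ 15. -62.  39.] max [ 80.  56. 120.]
bright px [285.6 224.7] n 43 mean [ 87.3 -31.1  70.6] min [ 85. -39.  47.] max [ 91. -22.  94.]
bright px [230.4 220.6] n 14 mean [-17.7  21.4  58.3] min [-31. -67.  49.] max [-13.  40. 122.]
bright px [275.  223.8] n 6 mean [78.5 17.6 41.2] min [77. 12. 40.] max [80. 21. 42.]
```

View pics/d.png

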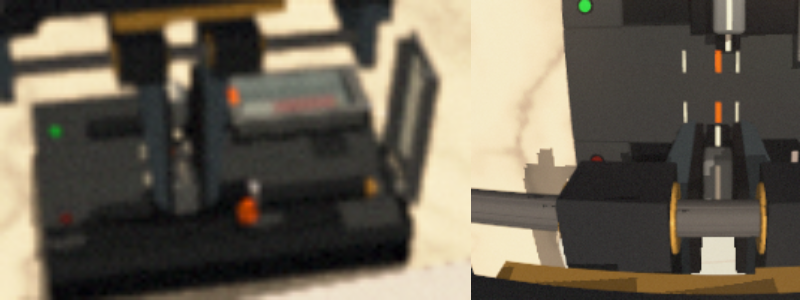

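The wrist crop (right) shows the pointer's white line at column ~717, level with the orange mark at ~718, on a scale of about 2.5 px/mm. The empty cover is open and the loaded cover shut. I'll take out the upward preload and measure the line once more.

Request:
step_arm(steps=[[[-1,0,0,0.0025,0],[-1,0,0,0,0],[-1,0,0,0,0],[-1,0,0,0,0]]])

```text
t: 10.0
tcp_pos: [0.5192, -0.0748, 0.0379]
ee_rot: [[0.084, 0.996, 0.001], [0.996, -0.084, -0.0], [-0.0, 0.001, -1.0]]
ft_force: [5.4, 0.2, -11.8]
width: 0.133
gripper_force: 30.0
```

Run:
```python
from h import *
from rig import optics
togo([-20.4,-29,38])
w=optics.capture("wrist")["pixels"]
cv2.imwrite("pics/e.png",cv2.resize(w[150:260,210:300],None,fx=5,fy=5,interpolation=cv2.INTER_CUBIC))
```

```text
t 10.0 tcp cf [-20.  -29.   37.9] yaw off -0.03 F cf [  5.4   0.7 -11.8] w 0.133 29.998992383480072
units [-0.    -0.002 -0.   ]
```

View pics/e.png

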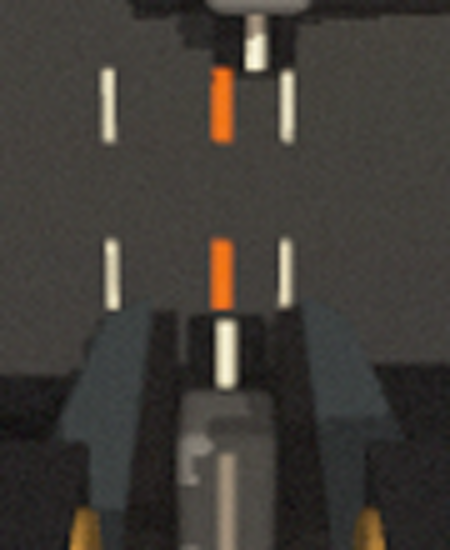

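The white line (column 227) is within about 0.6 mm of the orange mark (222), at 8 px/mm. The loaded slide's line (256) has not moved, and the pull is 5.4 N.

```bash
python3 -c "
from rig import ctrl
print(ctrl.close_job())"
```

```text
the job is handed in; nothing more can be done
None
```

I pressed the loaded bay's cover shut and it stays shut by itself. The gripper is holding the empty slide with its white line about 0.6 mm from the orange mark, that bay's cover is still open, and the job is handed in at about 10 s.

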